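# Chock the model trailer and unhitch it from its tow ball

## Task

Pluck the wedge-shaped wheel chock from its pocket in the tray and set it down flat on the board, close up behind one wheel of the model trailer (the side away from the tow ball) with its thin end under the tread, and let go of it. Then squeeze the coupler's spring latch tab sideways towards the fixed lug, lift the tongue about 5 cm so that coupler and latch are well clear above the ball, with the wheels still standing on the board and the chock still behind its wheel. Finish while holding the tongue up there, still; do not put it down or let go, and leave the other parts in the tray alone.

Things in the scene. Friction and masses are not known exactly. Their poses are not given: they have to be found in the camera images.
- board: fixed aluminium test board 320 x 110 mm, 10 mm thick, on the desk; its top is 10 mm above this origin (centre of its underside). +x along its length towards the end that carries the tow ball. A trailer stands on it, coupled to the ball.
- ball (a point): centre of the steel tow ball (26 mm diameter, flat underside 8 mm below its centre, on a 9 mm post), on the board 130 mm ahead of the board's origin and 52 mm above its underside
- trailer: grey model trailer on the board, loose, about 0.4 kg, two free-turning wheels (52 mm diameter, 12 mm wide, 44 mm either side of the middle). Origin on the board's top under the axle's middle, +x forward to the ball, y left (towards the robot). Deck from 18 mm behind the axle to 85 mm ahead, 60 mm wide, 58 mm high. Lifted by the tongue it pivots about the axle
- coupler (a point): centre of the socket (coupler, 36 x 36 mm square, top 18 mm above this point) at the end of the trailer's tongue, 185 mm ahead of and 16 mm above the axle; coincides with the ball's centre while coupled (1.5 mm of play). The latch's fork hangs 14.5 mm below it, so the coupler must rise 28 mm before all is clear of the ball's top
- squeeze_grip (a point): point 36 mm above the socket's centre, 2 mm to trailer -y: the middle between latch tab and fixed lug once fully squeezed. Both are upright, 24 mm wide along the trailer's x, tops 14 mm above this point, squeezed along its y: outer faces 49 mm apart at rest (tab 29, lug 20 mm from here), 40 mm squeezed. A gripper centred here pushes the tab first, then meets the lug
- latch (a joint): spring latch on the coupler, m: 0 = at rest, its fork lies under the ball's flat underside and the tongue cannot lift; grows to 0.009 (stop) as the upright tab on the trailer's -y side (farther from the robot) is pushed to +y, towards the fixed lug. Free of the ball above 0.0065. Spring 2.5 N at rest, 7 N at the stop; springs back when let go
- axle (a point): middle of the trailer's axle, 26 mm above the board's top while the wheels stand on it
- hub_left (a point): centre of the trailer's left wheel (trailer +y, nearer the robot), 52 mm diameter
- hub_right (a point): centre of the trailer's right wheel (trailer -y)
- chock: black plastic chock, loose, 30 g, 40 x 16 x 20 mm high, in any one of the tray's pockets. Origin centre of its underside, +x to the toe. Rear half (x -20 to 0) a full-height block to grip across its 16 mm; front half slopes to a 4 mm thin toe. Toe forward, slid in from behind (the tyre overhangs it), it meets the tyre with its origin 34 mm behind the axle
- chock_toe (a point): foot of the chock's thin end, 20 mm ahead of its origin
- pocket_tray: fixed grey tray 178 x 50 mm, three equal pockets in a row along its x (58 mm apart, inside about 55 x 44 mm), floor 3 mm, walls 10 mm above the desk. Origin centre of its underside. The other two pockets hold the lens cap and the gear.
- lens_cap: black round lens cap 36 mm, 12 mm high, in a pocket of the tray; to be left there
- gear_small: small printed gear 32 mm, 12 mm high, in a pocket of the tray; to be left there
There are look-alikes about, which are no part of the job. Of the things shaped like the chock, the black one is meant.

How it is judged:
On the way, in this order (a step that is already met when the one before it is completed fails the run):
1. the chock lies released on the board close behind a wheel, toe forward, the trailer still coupled (((x of chock_toe in the frame of trailer between -0.0255 and -0.008 m and x of chock in the frame of trailer below -0.028 m and y of chock in the frame of trailer between 0.035 and 0.053 m) or (x of chock_toe in the frame of trailer between -0.0255 and -0.008 m and x of chock in the frame of trailer below -0.028 m and y of chock in the frame of trailer between -0.053 and -0.035 m)) and z of chock in the frame of board between 0.007 and 0.0135 m and angle between chock's own z axis and vertical below 0.15 rad and distance between coupler and ball below 0.006 m and contact force between the fingers and chock below 0.1 N and linear speed of chock below 0.02 m/s), for 0.2 s.
2. the latch is squeezed open (value of joint latch above 0.006 m), for 0.1 s.
3. the coupler is lifted clear of the ball, wheels on the board (z of coupler in the frame of board above 0.082 m and z of axle in the frame of board between 0.032 and 0.044 m), for 0.2 s.
At the end, for the whole second after the job is handed in: The fingers hold the trailer (over 1 N) with its coupler 30 to 110 mm above its seat on the ball, at rest, the axle within 8 mm of its standing height, and the chock lies flat on the board within 66 mm of a wheel hub (44 mm when it touches) (all of step 3 and z of coupler in the frame of board below 0.162 m and contact force between the fingers and trailer above 1 N and linear speed of trailer below 0.02 m/s and z of chock in the frame of board between 0.007 and 0.0135 m and angle between chock's own z axis and vertical below 0.15 rad and (distance between chock and hub_left below 0.066 m or distance between chock and hub_right below 0.066 m)); the arm keeps its last pose, push and grip.
It fails at once if the lens cap or the gear is taken or knocked out of its place (distance of any of lens_cap, gear_small from where it was at the start of the episode above 0.025 m).
It also fails if it takes over 56 s, if anything falls off the work surface, if the arm or the gripper's body presses on something with over 40 N, if the wrist force passes 120 N, or if a joint passes its speed limit or range.

## Robot

A 7-joint arm with a two-finger parallel gripper is mounted at the origin on a cart in front of the work surface, level with it; the furniture and walls round the work are solid. World frame = base frame: x ahead of the robot, y to its left, z up, the work surface at z = 0. Lengths are in m, angles in rad, forces in N, time in s.
With the tool pointing down it reaches from about 0.4 to 0.85 m from the base axis. Payload 4.5 kg.
Tool frame: the origin (TCP) lies at the very end of the fingers, on their centre line; the grasp point (between the pads) lies 19 mm behind it; z points along the fingers, y is the line along which they close (so a half turn about z gives the same grasp; the last joint's range is limited). The gripper opens to 88 mm and grips with 3 to 60 N. Pads are 18 mm wide; open, the fingers measure 123 mm over their backs; the gripper's body (75 mm by 187 mm) begins 45 mm behind the grasp point.
Start: joints at [1.254, 0.689, -0.195, 1.565, 0.157, 0.902, -0.215], TCP at [0.215, -0.587, 0.239] pointing down, gripper open.
Joint ranges: [-3.01, 3.01], [-0.46, 2.08], [-1.47, 1.51], [0.13, 2.56], [-1, 4.14], [0.04, 2.09], [-2.66, 2.66]. Speed limits (rad/s): [2.57, 2.57, 3.14, 3.14, 3.14, 3.14, 3.14].

## Interface

Orientations are given as a unit quaternion [x, y, z, w].
In Python, from plant import r, optics gives the robot as it stands.
- The arm moves only by the tool servo_tool, never from a script. Its arguments are lists of equal length, an entry for each row: "translation": the shift along the tool's x, y, z in m, a list of three; "turn": the turn, a rotation vector about the tool's x, y, z in rad, a list of three. In form: {"translation": [[dx, dy, dz], ...], "turn": [[rx, ry, rz], ...]}. A call has 1 to 10 rows; each row shifts and turns the commanded pose from where the row before left it, along the tool's axes as they then stand; what a row does not reach is not made up. A row lasts 1/8 s, in which the tool goes at most 62.5 mm and 10.7 degrees, less where a joint would pass 70% of its speed; a pose out of reach is approached as far as the arm can. A call is refused whole if a number of a shift passes 0.0625 or a number of a turn 0.188, either way. A call with a gripper value outside its range is refused whole. "grip" is the opening, from 0 (shut) to 1 (fully open), set as the call begins (left out, the last holds). The fingers move at their own pace and stop on an object; "grip_force" is the grip in N (left out, the last holds). Time passes only in rows, so rows that do not move let the fingers close. It gives the time, the measured TCP pose, the force, the opening and the grip force at its end, in the units of the state.
- r.get_state(): the state, without advancing time (a new reading comes with each control period).
- optics.snapshot(name): name is "scene" or "top" or "wrist"; returns a dict with "img" (400x640x3 uint8, red, green, blue), "z_map" (400x640 float32, m along the optical axis (not along the pixel's ray), 0 where there is no reading), "mtx" (3x3 intrinsics, pixels), "R" (3x3) and "t" (3): a world point X has camera coordinates R X + t. Camera axes: x right, y down, z forward; pixel columns grow to the right and rows downward; lengths in m; the calibration is good to about 2 mm. A picture is of the moment at which its call begins.
- r.finish_job(): hands the job in; it is judged then, once.
The state is a dict: "clock": time; "q": joint angles; "qd": joint speeds; "joint_torque": joint torques, N m; "tool_pos": TCP position; "eef_rot": TCP orientation; "contact_force": force on the tool from outside, world axes, zero at the start; "moment": the same for the moment, N m; "opening": opening from 0.0 (shut) to 1.0 (fully open); "finger_force": force on a finger pad.
Only numpy, scipy, OpenCV 4.12 (cv2) and the standard library are available. Lean on these libraries where they do the work, as an engineer would, in place of code of your own. Each camera call takes 0.05 s, during which the arm holds its last target. There are 200 camera calls.

## Working session

There is one attempt and no reset: what is moved stays moved. The work goes in short steps, Python scripts to look and compute and a tool call to move; the robot and the scene stay as the last step left them, time stands still between calls to the robot, and variables do not carry over. Pictures are saved under pics/ and viewed, at most 10 in all, crops included, and the job is handed in when it is done.

Besides the shell and the picture viewer there is one more tool, called after ">>>" as a command line: name --argument value ..., lists and objects as JSON in quotes. servo_tool: Moves the arm, as the interface text tells. Its arguments: {"type":"object","properties":{"translation":{"type":"array"},"turn":{"type":"array"},"grip":{"type":"number"},"grip_force":{"type":"number"}},"required":["translation","turn"]}

```bash
mkdir -p pics; ls; python3 - <<'E'
from plant import r, optics
import cv2,numpy as np,pickle
for n in ("scene","top"):
    s=optics.snapshot(n); pickle.dump(s,open(n+".pkl","wb"))
    cv2.imwrite(f"pics/{n}.png",s["img"][:,:,::-1]); print(n,s["mtx"].tolist(),s["R"].round(3).tolist(),s["t"].round(3).tolist())
print(r.get_state())
E
```

```text
pics
scene [[393.52585226379614, 0.0, 323.87542052043005], [0.0, 393.52585226379614, 202.18788961408526], [0.0, 0.0, 1.0]] [[0.43, -0.903, 0.018], [-0.6, -0.301, -0.742], [0.675, 0.308, -0.671]] [-0.233, 0.346, 0.655]
top [[503.09520955298694, 0.0, 316.2632316678657], [0.0, 503.09520955298694, 189.40570708397638], [0.0, 0.0, 1.0]] [[-0.01, -1.0, -0.012], [-0.996, 0.011, -0.085], [0.085, 0.011, -0.996]] [0.016, 0.48, 1.553]
{'clock': 0.1, 'q': array([ 1.25380353,  0.6898844 , -0.19451453,  1.56618913,  0.15731735,
        0.90247655, -0.21509062]), 'qd': array([-1.92316909e-03, -1.80669910e-03, -5.28640923e-04, -2.48708219e-03,
        7.66136762e-04, -4.66628722e-05,  1.14902376e-04]), 'joint_torque': array([-3.71249378e-03, -5.28507328e+01, -1.27194073e+00, -1.53838259e+01,
       -5.26720297e-02,  1.95285116e-03,  5.56601651e-05]), 'tool_pos': array([ 0.21454835, -0.58645458,  0.23801345]), 'eef_rot': array([ 9.84649647e-01,  1.74540709e-01, -1.98973901e-04, -7.57237934e-04]), 'contact_force': array([-0.98357378, -0.12217556,  0.5845173 ]), 'moment': array([-0.03498132, -0.02781084,  0.02654203]), 'finger_force': 0.0, 'opening': 0.9993619939904199}
```

View pics/scene.png

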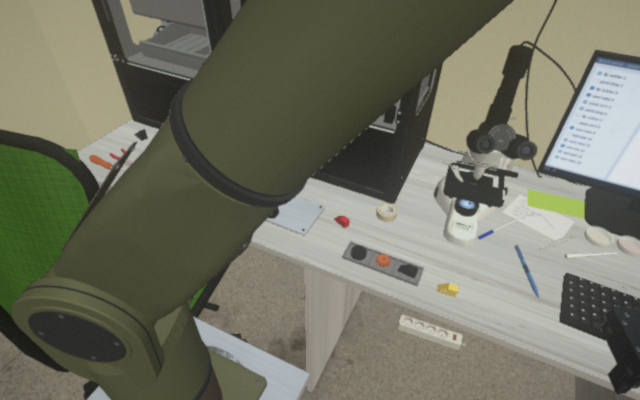

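View pics/top.png

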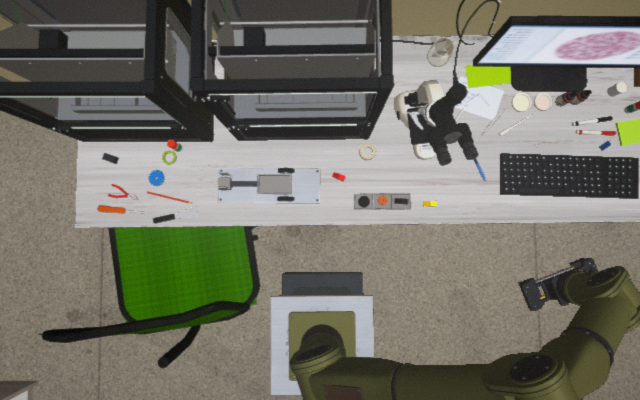

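The scene view shows the tray at about (383,262), with the red wedge at (342,221) and the yellow one at (448,289). The top view shows the trailer at (270,185) with its coupler at (225,183), and the tray at (383,201). Chock-shaped candidates in the top view are the black one in the tray's right pocket (401,201), the red one (339,177) and the yellow one (430,204). The black one in a pocket fits the description, so I'll confirm it in a crop.

```bash
cat > h.py <<'E'
import numpy as np,cv2,pickle
from scipy.spatial.transform import Rotation as Ro
def ray(s,u,v,z):
    d=np.linalg.inv(s["mtx"])@np.array([u,v,1.]); c=-s["R"].T@s["t"]; d=s["R"].T@d
    return c+d*(z-c[2])/d[2]
def proj(s,X):
    p=s["mtx"]@(s["R"]@np.asarray(X)+s["t"]); return p[:2]/p[2]
def cloud(s):
    v,u=np.indices(s["z_map"].shape); z=s["z_map"]
    P=np.stack([(u-s["mtx"][0,2])*z/s["mtx"][0,0],(v-s["mtx"][1,2])*z/s["mtx"][1,1],z],-1)
    return (P-s["t"])@s["R"]
E
python3 - <<'E'
from h import *
s=pickle.load(open("top.pkl","rb")); a=s["img"][:,:,::-1]
A=cv2.resize(a[160:215,210:320],None,fx=7,fy=7,interpolation=cv2.INTER_CUBIC)
B=cv2.resize(a[185:217,330:440],None,fx=7,fy=7,interpolation=cv2.INTER_CUBIC)[:215]
cv2.imwrite("pics/crop.png",np.vstack([A,B])[:600])
for n,u,v,z in (("ball",225,183,.07),("tray",382.5,201.5,.01),("chock",401,201,.02),("axle",286,185,.06),("boardL",219,185,.01),("boardR",320.5,185,.01)): print(n,ray(s,u,v,z).round(4))
P=cloud(s)
for u,v in ((225,183),(270,185),(286,171),(286,199),(300,190),(401,201),(396,201),(406,201)): print(u,v,P[v,u].round(4))
E
```

```text
ball [0.4986 0.2873 0.07  ]
tray [ 0.4407 -0.1968  0.01  ]
chock [ 0.4411 -0.2532  0.02  ]
axle [0.4914 0.1024 0.06  ]
boardL [0.4985 0.3179 0.01  ]
boardR [ 0.4949 -0.0028  0.01  ]
225 183 [0.4981 0.2863 0.0751]
270 185 [0.4921 0.1516 0.0576]
286 171 [0.5341 0.102  0.0623]
286 199 [0.4483 0.1023 0.0638]
300 190 [0.4798 0.0619 0.0103]
401 201 [ 0.4408 -0.2523  0.0255]
396 201 [ 0.4418 -0.2389  0.0114]
406 201 [ 0.4405 -0.2676  0.0267]
```

View pics/crop.png

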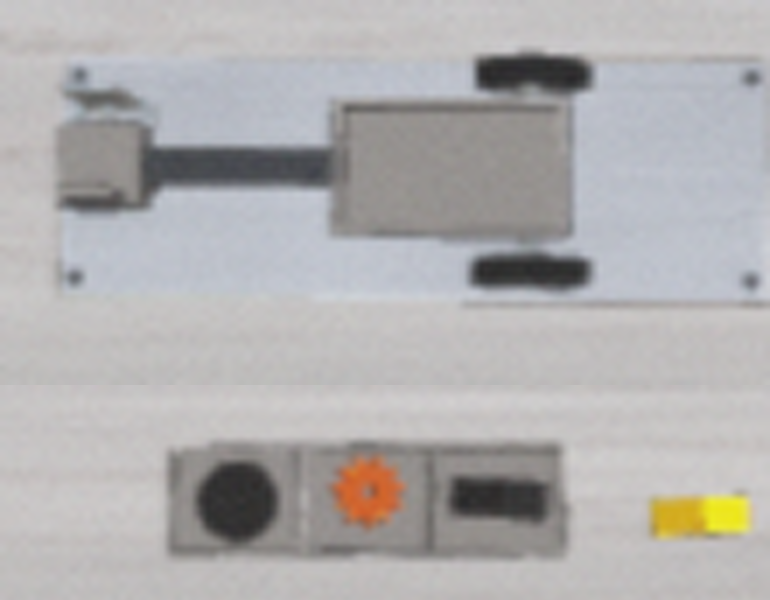

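The crop confirms it: the black wedge sits in the right pocket (crop (498,497)). Its tall block is on the right (world -y) and its thin toe on the left (+y), which is the direction of the tow ball. The round cap and orange gear are in the other two pockets. I'll turn the tool so that it closes along world x, then go over the tray.

>>> servo_tool --translation '[[0,0,0],[0,0,0],[0,0,0],[0,0,0],[0,0,0],[0,0,0],[0,0,0],[0,0,0]]' --turn '[[0,0,-0.153],[0,0,-0.153],[0,0,-0.153],[0,0,-0.153],[0,0,-0.153],[0,0,-0.153],[0,0,-0.153],[0,0,-0.153]]' --grip 0.5

```text
clock: 1.1
tool_pos: [0.2145, -0.5867, 0.2382]
eef_rot: [0.704, 0.71, 0.0, -0.001]
contact_force: [-0.2, -0.2, -0.1]
opening: 0.501
finger_force: 0.0
```

>>> servo_tool --translation '[[0.04,0.028,0],[0.04,0.028,0],[0.04,0.028,0],[0.04,0.028,0],[0.04,0.028,0],[0.04,0.028,0],[0.04,0.028,0],[0.04,0.028,0],[0.01,0,0],[0,0,0]]' --turn '[[0,0,0],[0,0,0],[0,0,0],[0,0,0],[0,0,0],[0,0,0],[0,0,0],[0,0,0],[0,0,0],[0,0,0]]'

```text
clock: 2.35
tool_pos: [0.4369, -0.2558, 0.2385]
eef_rot: [0.705, 0.709, -0.001, -0.0]
contact_force: [-1.5, -0.1, -0.9]
opening: 0.5
finger_force: 0.0
```

```bash
cat >> h.py <<'E'
def snap(name,f):
    from plant import optics
    s=optics.snapshot(name); pickle.dump(s,open(f+".pkl","wb")); cv2.imwrite(f"pics/{f}.png",s["img"][:,:,::-1]); return s
def grid(P,z,f): # helper: rect of points
    r=cv2.minAreaRect(P[:,:2].astype(np.float32)*1000); return r
E
python3 - <<'E'
from h import *
s=snap("wrist","w1"); P=cloud(s)
print((-s["R"].T@s["t"]).round(3), s["R"].round(2).tolist())
g=cv2.cvtColor(s["img"],cv2.COLOR_RGB2GRAY)
m=((g<70)&(abs(P[...,0]-.44)<.03)&(abs(P[...,1]+.255)<.032)&(P[...,2]>.0)&(P[...,2]<.04)&(s["z_map"]>0))
Q=P[m]; print(len(Q))
if len(Q):
    print(cv2.minAreaRect(Q[:,:2].astype(np.float32)*1000))
    T=Q[Q[:,2]>Q[:,2].max()-.004]; print(Q[:,2].max(),T.mean(0),cv2.minAreaRect(T[:,:2].astype(np.float32)*1000))
E
```

```text
[ 0.437 -0.186  0.385] [[1.0, 0.01, -0.0], [0.01, -0.96, 0.27], [0.0, -0.27, -0.96]]
407
((442.20013427734375, -251.829833984375), (39.49680709838867, 15.209809303283691), 84.89965057373047)
0.024929306696600085 [ 0.44136541 -0.25968803  0.02301709] ((441.513916015625, -259.3857116699219), (24.24197006225586, 15.186981201171875), 83.17330169677734)
```

View pics/w1.png

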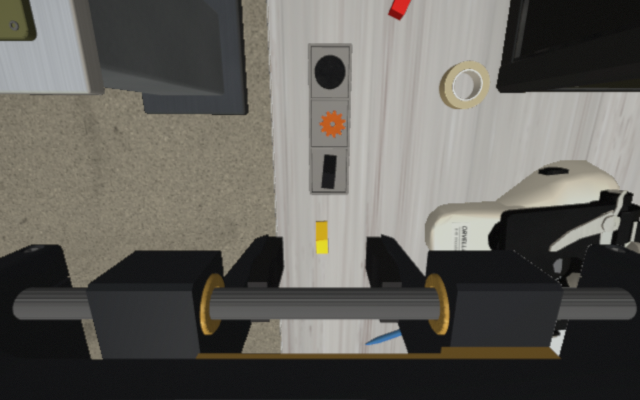

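The wrist view shows the chock at about (329,171), with its long axis tilted about 5° and its block towards the bottom of the image (-y). I'll align with it and descend.

>>> servo_tool --translation '[[-0.006,0.004,0],[0,0,0.04],[0,0,0.05],[0,0,0.05],[0,0,0.04],[0,0,0.02],[0,0,0],[0,0,0]]' --turn '[[0,0,0],[0,0,0.095],[0,0,0],[0,0,0],[0,0,0],[0,0,0],[0,0,0],[0,0,0]]' --grip 0.4

```text
clock: 3.4
tool_pos: [0.4418, -0.2632, 0.0393]
eef_rot: [0.739, 0.674, 0.0, 0.001]
contact_force: [0.2, -0.8, -0.1]
opening: 0.4
finger_force: 0.0
```

>>> servo_tool --translation '[[0,0,0.012],[0,0,0.01],[0,0,0.005],[0,0,0]]' --turn '[[0,0,0],[0,0,0],[0,0,0],[0,0,0]]'

```text
clock: 3.9
tool_pos: [0.4413, -0.2618, 0.0113]
eef_rot: [0.738, 0.674, -0.0, -0.0]
contact_force: [0.4, -0.3, 0.0]
opening: 0.404
finger_force: 0.0
```

>>> servo_tool --translation '[[0,0,0],[0,0,0],[0,0,0],[0,0,0],[0,0,0],[0,0,0]]' --turn '[[0,0,0],[0,0,0],[0,0,0],[0,0,0],[0,0,0],[0,0,0]]' --grip 0.05 --grip_force 15

```text
clock: 4.65
tool_pos: [0.4416, -0.2621, 0.0119]
eef_rot: [0.739, 0.674, 0.0, 0.0]
contact_force: [-0.5, -0.4, 4.0]
opening: 0.18
finger_force: 15.0
```

>>> servo_tool --translation '[[0,0,-0.02],[0,0,-0.04],[0,0,-0.05],[0,0,-0.05],[0,0,-0.04],[0.05,0,0],[0.05,0,0],[0.05,0,0],[0.03,0,0],[0,0,0]]' --turn '[[0,0,0],[0,0,0],[0,0,0],[0,0,0],[0,0,0],[0,0,-0.09],[0,0,0],[0,0,0],[0,0,0],[0,0,0]]'

```text
clock: 5.9
tool_pos: [0.4461, -0.0799, 0.2118]
eef_rot: [0.706, 0.709, 0.0, -0.0]
contact_force: [0.5, -0.9, -0.0]
opening: 0.18
finger_force: 15.0
```

```bash
python3 - <<'E'
from h import *
s=snap("wrist","w2")
from plant import r
print(r.get_state())
E
```

```text
{'clock': 5.95, 'q': array([ 0.39713663,  0.54909213, -0.48514241,  2.08492605,  0.44126859,
        0.60752717, -0.3943742 ]), 'qd': array([ 0.03717865,  0.00587506,  0.03017416, -0.0112221 ,  0.00485562,
        0.0032358 ,  0.00302213]), 'joint_torque': array([ -1.5641018 , -39.82263207,  -4.12901714, -10.18402219,
        -0.14408743,  -0.11160677,  -0.06032051]), 'tool_pos': array([ 0.44593801, -0.08190206,  0.21162663]), 'eef_rot': array([ 7.06687520e-01,  7.07525691e-01, -3.76350955e-04, -6.50063484e-05]), 'contact_force': array([ 0.42759025,  0.06765878, -0.31773297]), 'moment': array([-0.04792267, -0.05036898, -0.02827365]), 'finger_force': 14.998056292533875, 'opening': 0.1780543895869159}
```

View pics/w2.png

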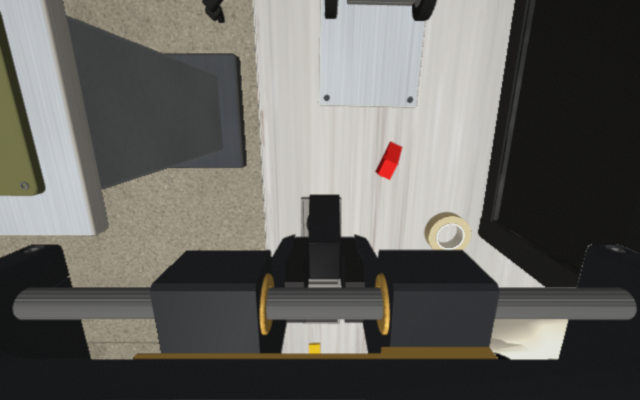

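The chock is held with its toe forward (up in the image, at (325,225)). The trailer's wheels are at the top edge at (332,5) and (425,5). I'll move further over to measure them.

>>> servo_tool --translation '[[0.04,0,0],[0.04,0,0],[0.02,0,0],[0,0,0],[0,0,0]]' --turn '[[0,0,0],[0,0,0],[0,0,0],[0,0,0],[0,0,0]]'

```text
clock: 6.58
tool_pos: [0.4462, 0.0155, 0.2115]
eef_rot: [0.709, 0.706, -0.001, 0.0]
contact_force: [0.2, 0.7, -0.4]
opening: 0.179
finger_force: 15.0
```

```bash
python3 - <<'E'
from h import *
from plant import r
s=snap("wrist","w3"); P=cloud(s); st=r.get_state(); print(st["tool_pos"],st["eef_rot"])
ok=s["z_map"]>0
g=cv2.cvtColor(s["img"],cv2.COLOR_RGB2GRAY)
x,y,z=P[...,0],P[...,1],P[...,2]
b=ok&(z>.005)&(z<.015)&(x>.43)&(x<.56)&(y>-.01)&(y<.32); print("board z",np.median(z[b]))
for nm,a,c in (("L",.430,.462),("R",.520,.55)):
    m=ok&(z>.03)&(z<.075)&(x>a)&(x<c)&(y>.06)&(y<.14); Q=P[m]
    T=Q[Q[:,2]>np.percentile(Q[:,2],97)-.003]
    print(nm,len(Q),Q.min(0).round(4),Q.max(0).round(4),cv2.minAreaRect(Q[:,:2].astype(np.float32)*1000),T.mean(0))
d=ok&(z>.052)&(z<.064)&(x>.463)&(x<.52)&(y>.07)&(y<.2); print("deck",cv2.minAreaRect(P[d][:,:2].astype(np.float32)*1000),np.median(z[d]))
k=ok&(z>.06)&(z<.12)&(x>.45)&(x<.55)&(y>.24)&(y<.34); print("coup",k.sum(), P[k].min(0) if k.any() else 0,P[k].max(0) if k.any() else 0)
# chock in hand
h=ok&(g<60)&(z>.15)&(abs(y-st["tool_pos"][1])<.06)&(abs(x-st["tool_pos"][0])<.03)&(z<.24); print("chock",h.sum(),P[h].min(0),P[h].max(0))
E
```

```text
[0.44616744 0.01553524 0.2114792 ] [ 7.08606293e-01  7.05603657e-01 -7.36727807e-04  2.38663578e-04]
board z 0.010199219586733277
L 712 [0.4452 0.0816 0.0354] [0.4615 0.1327 0.0639] ((453.3642883300781, 107.13131713867188), (51.148319244384766, 16.240039825439453), 89.73112487792969) [0.45198336 0.10739798 0.06119157]
R 1526 [0.52   0.0804 0.0303] [0.5458 0.14   0.0699] ((532.9234619140625, 110.16911315917969), (25.770740509033203, 59.61788558959961), 0.0038222982548177242) [0.52362931 0.11429417 0.06799129]
deck ((492.8995361328125, 137.115966796875), (95.9859848022461, 54.2114372253418), 89.97392272949219) 0.054234527255833644
coup 0 0 0
chock 4175 [0.42372434 0.00539832 0.20500286] [0.46942678 0.04577814 0.23999616]
```

View pics/w3.png

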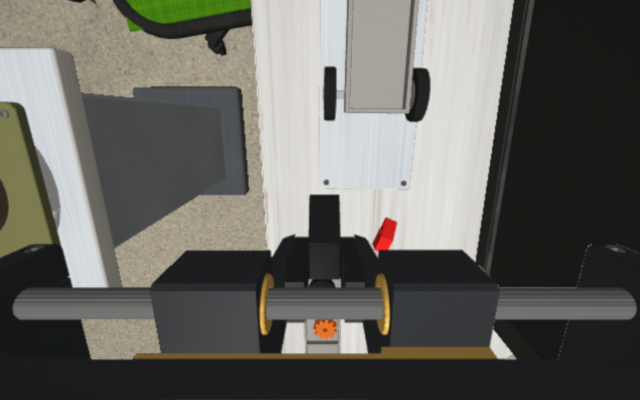

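The left wheel is at about (329,93), the right wheel at (420,95), and the held chock at (325,225) with its toe tip at row 195. I'll refine these with ray casts.

```bash
python3 - <<'E'
from h import *
s=pickle.load(open("w3.pkl","rb")); t=pickle.load(open("top.pkl","rb"))
g=cv2.cvtColor(s["img"],cv2.COLOR_RGB2GRAY)
c=-s["R"].T@s["t"]; print("cam",c)
for (u0,u1) in ((316,342),(402,436)):
    m=(g[55:130,u0:u1]<70); v,u=np.nonzero(m); u=u+u0; v=v+55
    print(u.min(),u.max(),v.min(),v.max())
    for vv,zz in ((v.min(),.036),(v.max()+1,.036),(v.mean(),.06)): print(ray(s,u.mean(),vv,zz).round(4))
    # tangent planes to wheel circle (y,z) centre (yc,.036), r=.026: solve yc each
    for vv,sg in ((v.min(),1),(v.max()+1,-1)):
        d=ray(s,u.mean(),vv,0)-c; n=np.array([-d[2],d[1]]); n/=np.linalg.norm(n); n*=np.sign(n[0])
        # dist from centre to line = r ; n.(C - cam)= -sg*r
        yc=c[1]+(-sg*.026-n[1]*(.036-c[2]))/n[0]; print("axle y",yc)
print("toe",ray(s,325,195,.2065)); print("screws",ray(s,326,183,.01),ray(s,404,183,.01))
g2=cv2.cvtColor(t["img"],cv2.COLOR_RGB2GRAY)
for v0,v1 in ((166,176),(194,204)):
    m=g2[v0:v1,270:302]<70; v,u=np.nonzero(m); u=u+270;v=v+v0; print("top",ray(t,(u.min()+u.max()+1)/2-.5,v.mean(),.055),u.min(),u.max())
E
```

```text
cam [0.44673362 0.08508931 0.35763546]
324 335 67 119
[0.4519 0.1325 0.036 ]
[0.452  0.0816 0.036 ]
[0.4516 0.1066 0.06  ]
axle y 0.10619379341259964
axle y 0.10756792210550012
406 429 69 120
[0.5414 0.1304 0.036 ]
[0.5456 0.0803 0.036 ]
[0.5362 0.1049 0.06  ]
axle y 0.10416262615362736
axle y 0.10635082268155782
toe [0.44691018 0.04549978 0.2065    ]
screws [0.44835472 0.00880785 0.01      ] [0.54130144 0.00861582 0.01      ]
top [0.53840356 0.10408525 0.055     ] 278 293
top [0.45167933 0.10602762 0.055     ] 278 292
```

>>> servo_tool --translation '[[0.015,0.005,0.02],[0.013,0,0.04],[0,0,0.05],[0,0,0.04],[0,0,0.025],[0,0,0.006],[0,0,0],[0,0,0]]' --turn '[[0,0,0.016],[0,0,0],[0,0,0],[0,0,0],[0,0,0],[0,0,0],[0,0,0],[0,0,0]]'

```text
clock: 7.62
tool_pos: [0.4522, 0.0454, 0.0316]
eef_rot: [0.713, 0.701, 0.001, 0.0]
contact_force: [0.3, 0.2, -0.0]
opening: 0.179
finger_force: 15.0
```

>>> servo_tool --translation '[[0,0,0.006],[0,0,0.005],[0,0,0],[0.005,0,0],[0.005,0,0],[0.004,0,0],[0,0,0]]' --turn '[[0,0,0],[0,0,0],[0,0,0],[0,0,0],[0,0,0],[0,0,0],[0,0,0]]'

```text
clock: 8.5
tool_pos: [0.452, 0.0602, 0.0209]
eef_rot: [0.713, 0.701, -0.0, -0.0]
contact_force: [-0.2, -0.8, -0.1]
opening: 0.177
finger_force: 15.0
```

>>> servo_tool --translation '[[0,0,0.001],[0,0,0.001],[0,0,0]]' --turn '[[0,0,0],[0,0,0],[0,0,0]]'

```text
clock: 8.88
tool_pos: [0.452, 0.0595, 0.0189]
eef_rot: [0.713, 0.701, -0.0, -0.0]
contact_force: [-0.6, 0.3, 2.5]
opening: 0.179
finger_force: 15.0
```

>>> servo_tool --translation '[[0,0,0],[0,0,0],[0,0,0],[0,0,0]]' --turn '[[0,0,0],[0,0,0],[0,0,0],[0,0,0]]' --grip 0.4

```text
clock: 9.38
tool_pos: [0.452, 0.0597, 0.0188]
eef_rot: [0.713, 0.701, -0.0, -0.0]
contact_force: [0.3, 0.9, 0.3]
opening: 0.397
finger_force: 0.0
```

>>> servo_tool --translation '[[0,0,-0.01],[0,0,-0.02],[0,0,-0.04],[0,0,-0.04],[-0.05,0,-0.04],[-0.03,0,0],[0,0,0]]' --turn '[[0,0,0],[0,0,0],[0,0,0],[0,0,0],[0,0,0],[0,0,0],[0,0,0]]'

```text
clock: 10.25
tool_pos: [0.4503, -0.0221, 0.168]
eef_rot: [0.715, 0.699, -0.001, 0.0]
contact_force: [-0.4, 0.4, 0.1]
opening: 0.4
finger_force: 0.0
```

```bash
python3 - <<'E'
from h import *
s=snap("wrist","w4"); P=cloud(s)
g=cv2.cvtColor(s["img"],cv2.COLOR_RGB2GRAY)
x,y,z=P[...,0],P[...,1],P[...,2]
m=(s["z_map"]>0)&(g<70)&(abs(x-.452)<.02)&(y>.02)&(y<.082)&(z>.005)&(z<.04); Q=P[m]
print(len(Q),cv2.minAreaRect(Q[:,:2].astype(np.float32)*1000),Q.min(0),Q.max(0))
cv2.imwrite("pics/w4c.png",cv2.resize(s["img"][0:250,250:480,::-1],None,fx=2.4,fy=2.4))
E
```

```text
609 ((451.93798828125, 66.18756866455078), (31.610525131225586, 14.588419914245605), 89.18069458007812) [0.44452001 0.0502801  0.01995937] [0.45931476 0.08199121 0.03824431]
```

View pics/w4c.png

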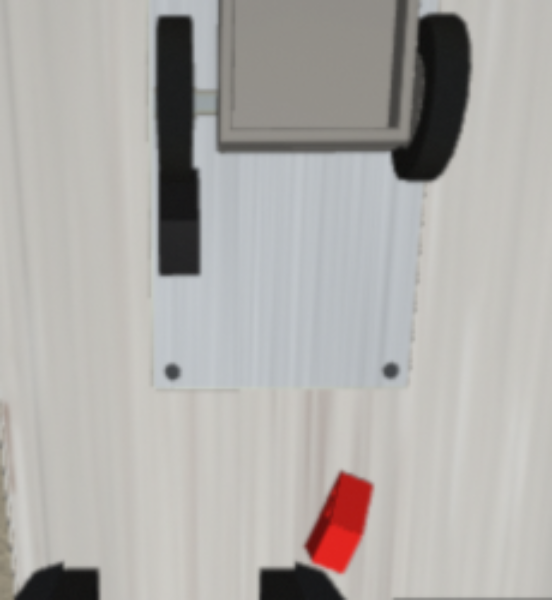

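The chock lies toe forward against the left wheel (crop (180,225)), with its origin about 36 mm behind the axle. Next I'll go to the coupler.

>>> servo_tool --translation '[[0,0,-0.04],[0,0,-0.03],[0.04,0.01,0],[0.05,0.01,0],[0.05,0.01,0],[0.05,0.01,0],[0.02,0.005,0],[0,0,0],[0,0,0]]' --turn '[[0,0,0],[0,0,0],[0,0,0],[0,0,0],[0,0,0],[0,0,0],[0,0,0],[0,0,0],[0,0,0]]' --grip 0.85

```text
clock: 11.42
tool_pos: [0.4987, 0.1894, 0.2372]
eef_rot: [0.713, 0.701, -0.001, -0.0]
contact_force: [-0.6, -1.3, -0.3]
opening: 0.846
finger_force: 0.0
```

```bash
python3 - <<'E'
from h import *
from plant import r
s=snap("wrist","w5"); P=cloud(s); st=r.get_state(); print(st["tool_pos"],st["eef_rot"],(-s["R"].T@s["t"]).round(4))
x,y,z=P[...,0],P[...,1],P[...,2]
k=(s["z_map"]>0)&(z>.06)&(z<.13)&(x>.44)&(x<.56)&(y>.25)&(y<.35)
v,u=np.nonzero(k); print(k.sum(),u.min(),u.max(),v.min(),v.max())
for a,b in ((.062,.075),(.075,.09),(.09,.115)):
    Q=P[k&(z>a)&(z<b)]; print(a,len(Q),Q.min(0).round(4),Q.max(0).round(4)) if len(Q) else 0
Q=P[k&(z>.095)]
for w in (Q[:,0]<.5,Q[:,0]>=.5): print(w.sum(),Q[w].mean(0),cv2.minAreaRect(Q[w][:,:2].astype(np.float32)*1000))
c=s["img"][max(v.min()-30,0):v.max()+40,max(u.min()-40,0):u.max()+40,::-1]; f=min(780/c.shape[1],580/c.shape[0]); print(c.shape,f,v.min()-30,u.min()-40)
cv2.imwrite("pics/w5c.png",cv2.resize(c,None,fx=f,fy=f))
E
```

```text
[0.49889561 0.1889152  0.23735101] [ 7.13300548e-01  7.00856866e-01 -1.40675127e-03  5.67933235e-05] [0.5003 0.2591 0.3834]
2208 303 358 62 125
0.062 1735 [0.4816 0.2503 0.062 ] [0.5288 0.3102 0.0747]
0.075 52 [0.4824 0.2793 0.0752] [0.5285 0.303  0.0896]
0.09 370 [0.4811 0.2792 0.0901] [0.5304 0.3033 0.1042]
187 [0.48394136 0.29152763 0.10144965] ((483.985595703125, 291.666015625), (23.128955841064453, 5.263905048370361), 87.8880615234375)
149 [0.527957   0.29070665 0.10174523] ((528.3358154296875, 290.98675537109375), (23.000167846679688, 4.445129871368408), 89.13969421386719)
(133, 135, 3) 4.360902255639098 32 263
```

View pics/w5c.png

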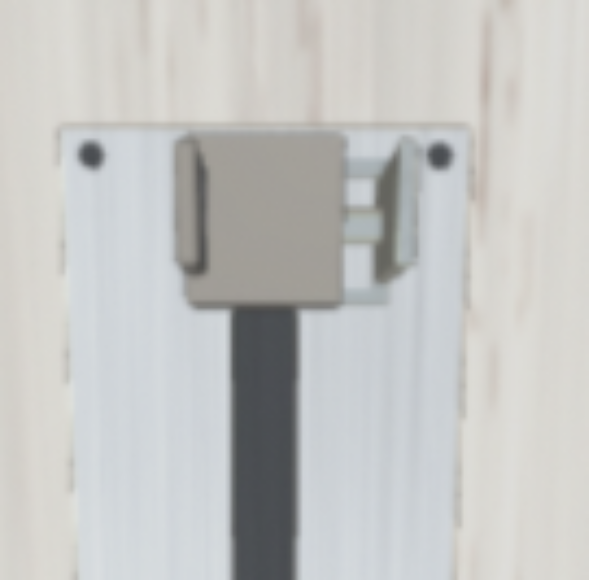

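The crop shows the lug on the left (190,205) and the latch tab on the right (405,210). Their outer faces are at x = 0.481 and 0.5305, so the squeeze point is at about (0.5013, 0.291). I'll go over it and down.

>>> servo_tool --translation '[[0.03,0.001,0],[0.04,0,0],[0.032,0,0],[0,0,0.04],[0,0,0.05],[0,0,0.03],[0,0,0],[0,0,0]]' --turn '[[0,0,0],[0,0,0],[0,0,0],[0,0,0],[0,0,0],[0,0,0],[0,0,0],[0,0,0]]'

```text
clock: 12.48
tool_pos: [0.5028, 0.2921, 0.1189]
eef_rot: [0.713, 0.701, 0.0, -0.0]
contact_force: [0.4, 0.1, 0.4]
opening: 0.85
finger_force: 0.0
```

>>> servo_tool --translation '[[0,-0.001,0.02],[0,0,0.02],[0,0,0.005],[0,0,0],[0,0,0]]' --turn '[[0,0,0],[0,0,0],[0,0,0],[0,0,0],[0,0,0]]'

```text
clock: 13.1
tool_pos: [0.5017, 0.2926, 0.0739]
eef_rot: [0.713, 0.701, 0.001, -0.0]
contact_force: [0.2, 0.4, -0.2]
opening: 0.847
finger_force: 0.0
```

>>> servo_tool --translation '[[0,0,0],[0,0,0],[0,0,0],[0,0,0],[0,0,0],[0,0,0],[0,0,0]]' --turn '[[0,0,0],[0,0,0],[0,0,0],[0,0,0],[0,0,0],[0,0,0],[0,0,0]]' --grip 0.3 --grip_force 30

```text
clock: 13.98
tool_pos: [0.5001, 0.2923, 0.073]
eef_rot: [0.713, 0.701, -0.001, -0.001]
contact_force: [-2.2, 0.3, 4.5]
opening: 0.439
finger_force: 30.0
```

>>> servo_tool --translation '[[-0.0005,0,-0.0026],[-0.0005,0,-0.0026],[-0.0005,0,-0.0026],[-0.0005,0,-0.0026],[0,0,0],[0,0,0]]' --turn '[[0,0.014,0],[0,0.014,0],[0,0.014,0],[0,0.014,0],[0,0,0],[0,0,0]]'

```text
clock: 14.72
tool_pos: [0.5009, 0.2905, 0.0834]
eef_rot: [0.713, 0.701, 0.02, -0.02]
contact_force: [-2.7, 2.9, 1.2]
opening: 0.441
finger_force: 30.0
```

>>> servo_tool --translation '[[-0.0009,0,-0.0041],[-0.0009,0,-0.0041],[-0.0009,0,-0.0041],[-0.0009,0,-0.0041],[-0.0009,0,-0.0041],[-0.0009,0,-0.0041],[-0.0009,0,-0.0041],[-0.0009,0,-0.0041],[-0.0009,0,-0.0041],[0,0,0]]' --turn '[[0,0.022,0],[0,0.022,0],[0,0.022,0],[0,0.022,0],[0,0.022,0],[0,0.022,0],[0,0.022,0],[0,0.022,0],[0,0.022,0],[0,0,0]]'

```text
clock: 15.98
tool_pos: [0.501, 0.2757, 0.1184]
eef_rot: [0.708, 0.695, 0.09, -0.089]
contact_force: [-1.9, 0.2, -0.9]
opening: 0.439
finger_force: 30.0
```

>>> servo_tool --translation '[[0,0,0],[0,0,0],[0,0,0],[0,0,0]]' --turn '[[0,0,0],[0,0,0],[0,0,0],[0,0,0]]'

```text
clock: 16.48
tool_pos: [0.5007, 0.2769, 0.1184]
eef_rot: [0.707, 0.696, 0.09, -0.089]
contact_force: [-2.6, 0.7, -0.8]
opening: 0.437
finger_force: 30.0
```

```bash
python3 - <<'E'
from h import *
s=snap("wrist","w6"); t=snap("top","t6"); snap("scene","s6"); P=cloud(t)
g=cv2.cvtColor(t["img"],cv2.COLOR_RGB2GRAY)
for v0,v1 in ((166,176),(194,204)):
    m=g[v0:v1,262:312]<70; v,u=np.nonzero(m); u=u+262; print("wheel u",u.min(),u.max(),P[v0+5,(u.min()+u.max())//2])
c=t["img"][150:215,200:330,::-1]
cv2.imwrite("pics/t6c.png",np.vstack([cv2.resize(c,(600,300),interpolation=cv2.INTER_CUBIC),cv2.resize(s["img"][:,:,::-1],(480,300))[:, :].copy() if 0 else cv2.copyMakeBorder(cv2.resize(s["img"][:,:,::-1],(480,300)),0,0,0,120,0)]))
E
```

```text
wheel u 262 307 [0.45024555 0.05653924 0.74363534]
wheel u 275 311 [0.40341668 0.04229898 0.73129036]
```

View pics/t6c.png

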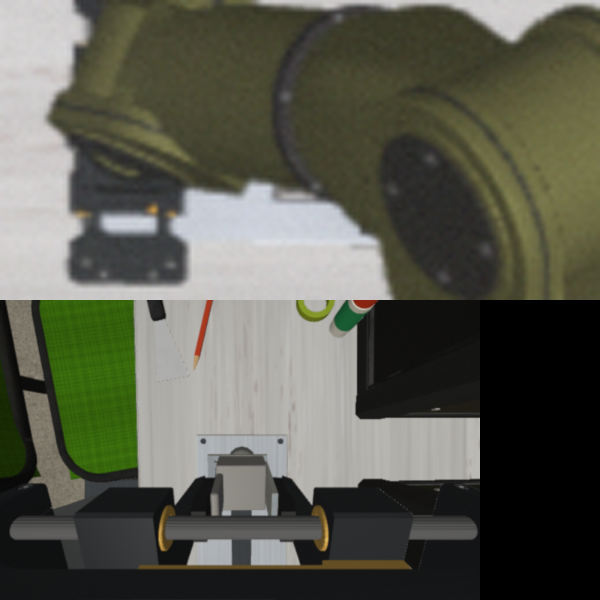

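The coupler is held pitched up between the fingers, with the ball visible uncovered behind it (lower picture (241,452)). It has risen about 46 mm. The grip geometry puts the axle at about y = 0.107 and z = 0.035, so it hasn't moved and the wheels are still on the board. I'll hand in.

```bash
python3 - <<'E'
from plant import r
s=r.get_state(); print(abs(s["qd"]).max(),s["contact_force"],s["finger_force"])
print(r.finish_job())
E
```

```text
0.002373705319753592 [-1.50045832 -0.31976446 -0.37778166] 29.986473137978464
the job is handed in; nothing more can be done
None
```

The chock is set behind the left wheel, and the latch is squeezed with the tongue held still about 46 mm above the ball; the job is handed in, and no verdict came back.

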